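# Thread a guide rod into a printer's bed carriage

### The arm

A 7-joint arm with a two-finger parallel gripper is mounted at the origin on the work surface. World frame = base frame: x ahead of the robot, y to its left, z up, the work surface at z = 0. Lengths are in m, angles in rad, forces in N, time in s.
With the tool pointing down it reaches from about 0.425 to 0.925 m from the base axis. Payload 6.8 kg.
Tool frame: the origin (TCP) lies midway between the tips of the shut fingers; the grasp point (between the pads) lies 19 mm behind it (grip_point_offset is the distance from the TCP to the grasp point, in m); y points along the fingers, x is the direction in which the jaws open and shut, and the axes are right-handed (so a half turn about y gives the same grasp; the last joint's range is limited). The gripper opens to 85 mm and grips with 20 to 120 N. Pads are 22 mm wide; open, the fingers measure 114 mm over their backs; the gripper's body (76 mm by 85 mm) begins 54 mm behind the grasp point. The pads swing forward as they close: fully open they stand 13 mm farther back than shut.
Start: joints at [-1.36, 0.477, 0.022, 1.555, -0.011, 1.109, -0.083], TCP at [0.212, 0.641, 0.231] pointing down, gripper open.
Joint ranges: [-2.96, 2.96], [-0.34, 2.1], [-1.41, 1.46], [0.24, 2.44], [-1.37, 4.51], [0.17, 1.92], [-2.96, 2.96]. Speed limits (rad/s): [2.39, 2.39, 3.14, 3.14, 3.14, 3.14, 3.14].

### API

Orientations are given as a unit quaternion [w, x, y, z].
In Python, from station import get_obs, read_camera, hand_in, grip_point_offset gives the robot as it stands.
- The arm moves only by the tool play_rows, never from a script. Its argument "increments" is a list of rows, each a list of 2 entries, a list of its own where there are three numbers: the shift along the tool's x, y, z in m, then the turn, a rotation vector about the tool's x, y, z in degrees. In form: [[[tx, ty, tz], [ax, ay, az]], ...]. A call has 1 to 20 rows; each row shifts and turns the commanded pose from where the row before left it, along the tool's axes as they then stand; what a row does not reach is not made up. A row lasts 1/12 s, in which the tool goes at most 41.7 mm and 7.16 degrees, less where a joint would pass 70% of its speed; a pose out of reach is approached as far as the arm can. A call with a gripper value outside its range is refused whole. "gripper" is the finger opening in m, from 0 to 0.0854, set as the call begins (left out, the last holds). The fingers move at their own pace and stop on an object; "grip_force" is the grip in N (left out, the last holds). Time passes only in rows, so rows that do not move let the fingers close. It gives the time, the measured TCP pose, the force and the opening at its end, in the units of the state.
- get_obs(): the state, without advancing time (a new reading comes with each control period).
- read_camera(name): name is "scene" or "top" or "wrist"; returns a dict with "color" (400x640x3 uint8, red, green, blue), "range_z" (400x640 float32, m along the optical axis (not along the pixel's ray), 0 where there is no reading), "intrinsics" (3x3 intrinsics, pixels), "R" (3x3) and "t" (3): a world point X has camera coordinates R X + t; the wrist camera has in their place "hand_eye" (4x4, takes a point from camera to tool coordinates, whose origin is the TCP and whose axes are the tool frame's). Camera axes: x right, y down, z forward; pixel columns grow to the right and rows downward; lengths in m; the calibration is good to about 2 mm. A picture is of the moment at which its call begins: read the wrist's pose just before it.
- hand_in(): hands the job in, once; it reports no verdict.
The state is a dict: "t": time; "q": joint angles; "joint_vel": joint speeds; "joint_torque": joint torques, N m; "eef_pos": TCP position; "tool_rot": TCP orientation; "contact_force": force on the tool from outside, world axes, zero at the start; "torque": the same for the moment, N m; "gripper_width": opening from 0.0 (shut) to 1.0 (fully open).
Only numpy, scipy, OpenCV 4.12 (cv2) and the standard library are available. Lean on these libraries where they do the work, as an engineer would, in place of code of your own. Each camera call takes 0.05 s, during which the arm holds its last target. There are 200 camera calls.

### The job

Lift the lid of the grey parts case until it rests open on its stop, and take out the plain bright guide rod (not the dark lead screw with the brass nut). From the robot's side, slide the rod without forcing it through the near and then the far empty bearing of the bed carriage, until its front end is about level with the front end of the rod already fitted beside it. Finish still holding the rod there in the gripper, so that the end clamp can be fitted to it; leave the lid open, and do not disturb the lead screw or the other things on the bench.

Things in the scene. Friction and masses are not known exactly. Their poses are not given: they have to be found in the camera images.
- case_lid (a joint): angle of the case lid: 0 closed, grows as it opens, 1.9 rad (109 deg) against its stop. The lid weighs 0.3 kg, swings freely, falls shut when let go below about 1.5 rad and stays open by its own weight above 1.7.
- case_lid_handle (a point): middle of the lid's handle: straight orange round bar, 11 mm thick, 100 mm long, parallel to the hinge, 35 mm off the lid's top face on a post at each end, 160 mm from the hinge line and 30 mm from the lid's free edge. Closed, it is 92 mm above the bench. Axes turn with the lid: y along the bar, x towards the hinge, z out of the lid's top face.
- case_lid_hinge (a point): middle of the hinge line, on the rim of the case (50 mm up), on the side away from the bench's middle. y runs along the hinge; a positive turn about y opens the lid.
- case: grey parts case, fixed to the bench: 190 mm across (its x, pointing to the hinge side), 330 mm long (its y), 50 mm high, walls 5 mm; origin at the centre of its underside. Its foam floor is 9 mm above the bench. A divider 35 mm high stands at x = +45 mm, with small spares behind it.
- case_in (a point): centre of the case's floor, axes as the case. Two berths lie along y, at x = -48 and x = +2 mm; in each a rod rests in vees on two orange ribs (at y = -110 and +110 mm), its axis 36 mm above the bench. Either rod may be in either berth. Between the ribs the rods lie free and can be pinched from above.
- guide_rod: the guide rod: plain bright steel, 10 mm thick, 280 mm long with rounded ends, 0.17 kg (may differ by a fifth), loose in the case. Origin at its centre, x along the rod; both ends are alike.
- lead_screw: the lead screw, to be left alone: dark threaded rod, 10 mm thick, 280 mm long, with a brass nut 23 mm across on it about 60 mm from its middle; loose in the other berth. Origin at its centre, x along it.
- carriage: bed carriage of a 3D printer, underside up in a wooden jig fixed to the bench: 126 mm (x) by 170 mm (y), 81 mm high; origin at the centre of its underside, x points the way the rod goes in, roughly away from the robot. On its aluminium plate (top 45 mm up) stand two rows of two bearing blocks, 30 mm long, 38 mm wide, with orange sleeves, bores along x.
- fitted_rod (a point): middle of the 280 mm rod, 10 mm thick, already fitted in the row at y = +55 mm of the carriage (the row at y = -55 mm is empty). That rod runs from x = -200 to x = +80 mm in the carriage's frame, 66 mm above the bench.
- near_mouth (a point): centre of the mouth of the near empty bearing, where the rod enters: 66 mm up, x along the bore in the way the rod goes. Bore 13 mm, belled to 19 mm over the first 5 mm, at both ends of both sleeves. The near bearing is 30 mm long, then 50 mm are open, then the far bearing, also 30 mm.
- bore_mid (a point): point on the axis of the empty row halfway between its two bearings, 55 mm past the near mouth; x along the bores as they are to be threaded.
- far_exit (a point): centre of the far empty bearing's outer face, 110 mm past the near mouth. The front end of the fitted rod stands 25 mm beyond this face, and the guide rod's front end should too.
- screwdriver: yellow-handled screwdriver, 190 mm long, 26 mm thick, lying on the bench; leave alone.
- printed_part: white stepped round printed part, 72 mm across, 62 mm high, standing on the bench; leave alone.
- red_housing: red vented plastic housing, 60 by 90 by 40 mm high, on the bench; leave alone.

How it is judged:
On the way, in this order (a step that is already met when the one before it is completed fails the run):
1. the lid is open against its stop (value of joint case_lid above 1.8 rad), for 0.3 s.
2. the guide rod is held, lifted out of the case (height (world z) of guide_rod above 0.09 m and contact force between the fingers and guide_rod above 2 N and value of joint case_lid above 1.7 rad), for 0.1 s.
3. the rod's front end is through the near bearing and not yet in the far one (x of guide_rod in the frame of bore_mid between -0.163 and -0.115 m and y of guide_rod in the frame of bore_mid between -0.007 and 0.007 m and z of guide_rod in the frame of bore_mid between -0.007 and 0.007 m and angle between the x axis of guide_rod and the x axis of bore_mid, either way round below 0.06 rad), for 0.1 s.
At the end, for the whole second after the job is handed in: The gripped rod (over 2 N), at rest, runs through both empty bearings from the robot's side: centre within 7 mm of the bore axis, at most 0.06 rad askew, front end 10 to 40 mm past the far bearing (25 is level with the fitted rod). The lid is open beyond 1.7 rad (x of guide_rod in the frame of bore_mid between -0.075 and -0.045 m and y of guide_rod in the frame of bore_mid between -0.007 and 0.007 m and z of guide_rod in the frame of bore_mid between -0.007 and 0.007 m and angle between the x axis of guide_rod and the x axis of bore_mid, either way round below 0.06 rad and contact force between the fingers and guide_rod above 2 N and linear speed of guide_rod below 0.02 m/s and value of joint case_lid above 1.7 rad); the arm keeps its last pose, push and grip.
It fails at once if the lead screw is moved by more than 30 mm (distance of lead_screw from where it was at the start of the episode above 0.03 m).
It fails at once if the rod is forced: more than 40 N between rod and carriage (contact force between guide_rod and carriage above 40 N).
It fails at once if a bystander on the bench is moved by more than 30 mm (distance of any of screwdriver, printed_part, red_housing from where it was at the start of the episode above 0.03 m).
It also fails if it takes over 72 s, if anything falls off the work surface, if the arm or the gripper's body presses on something with over 40 N, if the wrist force passes 120 N, or if a joint passes its speed limit or range.

## Working session

There is one attempt and no reset: what is moved stays moved. The work goes in short steps, Python scripts to look and compute and a tool call to move; the robot and the scene stay as the last step left them, time stands still between calls to the robot, and variables do not carry over. Pictures are saved under pics/ and viewed, about 8 in all and at most 12, crops included, and the job is handed in when it is done.

Besides the shell and the picture viewer there is one more tool, called after "Emit:" as name(argument=value, ...) on one line, values as JSON. play_rows: Moves the arm, as the interface text tells. Its arguments: {"type":"object","properties":{"increments":{"type":"array","items":{"type":"array"}},"gripper":{"type":"number"},"grip_force":{"type":"number"}},"required":["increments"]}

```bash
mkdir -p pics; ls; python3 - <<'E'
from station import *
import cv2,numpy as np
print(get_obs(), grip_point_offset)
for n in ("scene","top"):
    c=read_camera(n); np.savez(f"pics/{n}0.npz",**c)
    cv2.imwrite(f"pics/{n}0.png",c["color"][:,:,::-1])
    print(n,c["intrinsics"],c["R"],c["t"])
a=cv2.imread("pics/scene0.png");b=cv2.imread("pics/top0.png")
E
```

```text
pics
{'t': 0.0, 'q': array([-1.36010575,  0.47781587,  0.02232287,  1.5564454 , -0.01151421,
        1.10930058, -0.0830994 ]), 'joint_vel': array([-0.00179383, -0.00045937,  0.00016461, -0.00083746, -0.00127312,
       -0.00308035, -0.0008268 ]), 'joint_torque': array([ 4.26642337e-04, -5.96437204e+01,  1.60788216e+00, -2.81207532e+01,
        1.22758158e-02,  9.04880231e-03,  9.07703651e-06]), 'eef_pos': array([0.2113721 , 0.64042836, 0.23031737]), 'tool_rot': array([-0.57260143,  0.57342991,  0.41380752, -0.41481209]), 'contact_force': array([-0.51238403,  0.34679966,  0.53363579]), 'torque': array([ 0.02442721,  0.01033446, -0.04438718]), 'gripper_width': 1.002466897310089} 0.0187
scene [[467.6629853    0.         325.90638019]
 [  0.         467.6629853  198.07069469]
 [  0.           0.           1.        ]] [[-0.14078956  0.99003872  0.00127586]
 [ 0.74916819  0.10737862 -0.65361829]
 [-0.64724441 -0.0910668  -0.7568233 ]] [ 0.04073154 -0.41451272  1.67453744]
top [[452.3433188    0.         320.86467632]
 [  0.         452.3433188  200.86725194]
 [  0.           0.           1.        ]] [[ 0.02574785 -0.9996488  -0.00627078]
 [-0.99203087 -0.02477671 -0.1235349 ]
 [ 0.12333614  0.00940157 -0.99232042]] [0.02185528 0.59186917 1.22186641]
```

View pics/top0.png

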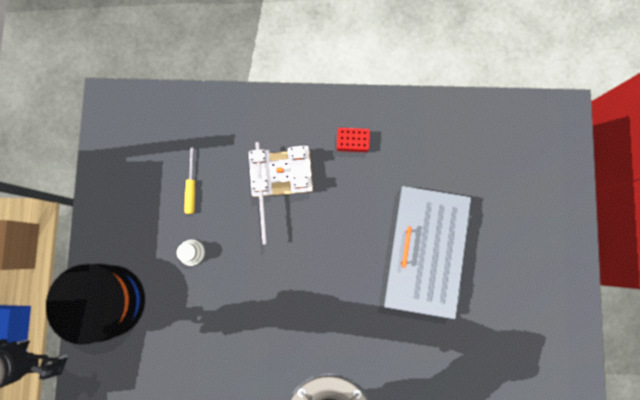

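View pics/scene0.png

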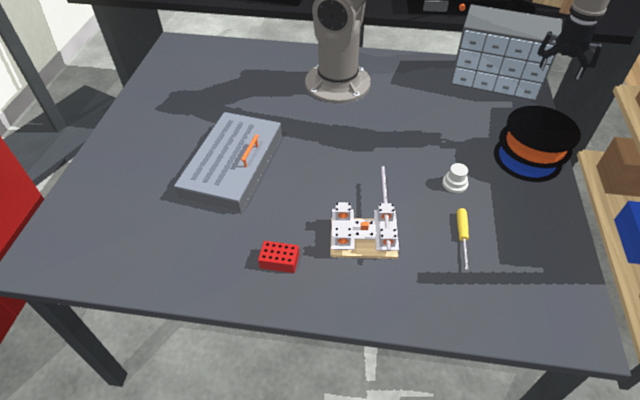

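The top view shows the case on the right (handle near 407,247; hinge on the right side). The carriage is at (280,170), its fitted rod runs from (258,143) to (264,243), and its empty row is at u≈300. The scene view agrees with this. Next I'll measure.

```bash
cat > h.py <<'E'
import numpy as np, cv2
from scipy.spatial.transform import Rotation as Ro
def cloud(c):
    K=c["intrinsics"];z=c["range_z"];v,u=np.mgrid[:400,:640]
    P=np.stack([(u-K[0,2])/K[0,0]*z,(v-K[1,2])/K[1,1]*z,z],-1)
    return (P-c["t"])@c["R"]   # world
def ray_z(c,uv,h):
    K=c["intrinsics"];d=np.array([(uv[0]-K[0,2])/K[0,0],(uv[1]-K[1,2])/K[1,1],1])@c["R"]
    o=-c["R"].T@c["t"]; return o+d*(h-o[2])/d[2]
def Rq(q): return Ro.from_quat(q,scalar_first=True).as_matrix()
E
python3 - <<'E'
from h import *
from station import get_obs
o=get_obs();print(Rq(o["tool_rot"]).round(3))
t=dict(np.load("pics/top0.npz"));s=dict(np.load("pics/scene0.npz"))
for n,c in (("top",t),("scene",s)):
    hsv=cv2.cvtColor(c["color"],cv2.COLOR_RGB2HSV);P=cloud(c)
    m=(hsv[...,0]>4)&(hsv[...,0]<20)&(hsv[...,1]>150)&(hsv[...,2]>100)
    box=np.zeros_like(m)
    if n=="top": box[215:280,395:420]=1
    else: box[125:175,235:270]=1
    k=m&box; p=P[k]; p=p[p[:,2]>.07]
    vu=np.argwhere(k)
    print(n,"handle px",k.sum(),"mean",p.mean(0),"zpct",np.percentile(p[:,2],[5,50,95]))
    pts=vu[:,::-1].astype(np.float32); (cx,cy),wh,a=cv2.minAreaRect(pts); print(cx,cy,wh,a)
    vx,vy,x0,y0=cv2.fitLine(pts,cv2.DIST_L2,0,.01,.01).ravel()
    pr=(pts-[cx,cy])@[vx,vy]
    for e in (pr.min(),pr.max()): print(" end",ray_z(c,(cx+e*vx,cy+e*vy),.094))
    # lid: height between .045 and .07 near case
    X=P
    k=(X[...,2]>.04)&(X[...,2]<.075)&(X[...,1]<-.05)&(hsv[...,1]<90)
    k=cv2.morphologyEx(k.astype(np.uint8),cv2.MORPH_OPEN,np.ones((5,5)))
    nl,lab,st,ce=cv2.connectedComponentsWithStats(k); i=1+st[1:,4].argmax()
    q=X[lab==i]; r=cv2.minAreaRect(q[:,:2].astype(np.float32)); print("lid",r,cv2.boxPoints(r),np.median(q[:,2]))
    # carriage: tall stuff
    k=(X[...,2]>.035)&(X[...,2]<.1)&(X[...,0]>.35)&(X[...,1]>-.02)&(X[...,1]<.25)
    q=X[k]; print("car",q.min(0),q.max(0),k.sum())
    # rod near part
    k=(X[...,2]>.05)&(X[...,2]<.09)&(hsv[...,1]<80)
    q=X[k&(X[...,1]>0)&(X[...,1]<.3)&(X[...,0]<.53)]
    if len(q): print("rod pts",len(q),q.min(0),q.max(0),np.polyfit(q[:,0],q[:,1],1),np.median(q[:,2]))
E
python3 - <<'E'
import cv2
a=cv2.imread("pics/top0.png");b=cv2.imread("pics/scene0.png")
A=cv2.resize(a[130:255,230:330],None,fx=4,fy=4,interpolation=cv2.INTER_CUBIC);B=cv2.resize(b[160:265,315:410],None,fx=4,fy=4,interpolation=cv2.INTER_CUBIC)
B=cv2.copyMakeBorder(B,0,A.shape[0]-B.shape[0],0,0,cv2.BORDER_CONSTANT)
cv2.imwrite("pics/crop.png",cv2.hconcat([A,B]))
E
```

```text
[[ 0.313 -0.    -0.95 ]
 [ 0.95  -0.002  0.313]
 [-0.002 -1.    -0.   ]]
top handle px 99 mean [ 0.46816796 -0.18727396  0.11012006] zpct [0.09369901 0.0981766  0.1022283 ]
406.0000305175781 246.5 (3.118412733078003, 39.4587287902832) 8.880660057067871
 end [ 0.4184199  -0.18194614  0.094     ]
 end [ 0.5204861  -0.19750959  0.094     ]
lid ((0.46031904220581055, -0.25742971897125244), (0.1982623040676117, 0.3306613564491272), 81.93473052978516) [[ 0.28271544 -0.3323843 ]
 [ 0.6101062  -0.37877643]
 [ 0.63792264 -0.18247515]
 [ 0.31053185 -0.136083  ]] 0.05808957264943025
car [ 0.469474   -0.01894938  0.03500879] [0.79977856 0.24212291 0.09035446] 2533
rod pts 95 [0.06895378 0.00228744 0.05156617] [0.52853441 0.19681676 0.07630571] [ 0.41026467 -0.01531834] 0.06975126625965893
scene handle px 105 mean [ 0.47333419 -0.19079511  0.09304838] zpct [0.0780784  0.09482753 0.09816837]
250.2646942138672 150.05880737304688 (7.374438285827637, 32.756229400634766) 30.963754653930664
 end [ 0.54141273 -0.19366221  0.094     ]
 end [ 0.42085618 -0.17848122  0.094     ]
lid ((0.4611876904964447, -0.26028844714164734), (0.19983883202075958, 0.3359592854976654), 82.12361907958984) [[ 0.28110018 -0.33624592]
 [ 0.61389005 -0.38228452]
 [ 0.64127517 -0.18433097]
 [ 0.30848533 -0.13829237]] 0.0560263883462191
car [ 0.47055679 -0.01992278  0.03517119] [0.80417123 0.23887917 0.08737062] 2640
rod pts 333 [-5.46731007e-01  6.01195718e-05  5.00826907e-02] [0.52801345 0.29940826 0.08987908] [-0.09751642  0.09829865] 0.06704501430003831
```

View pics/crop.png

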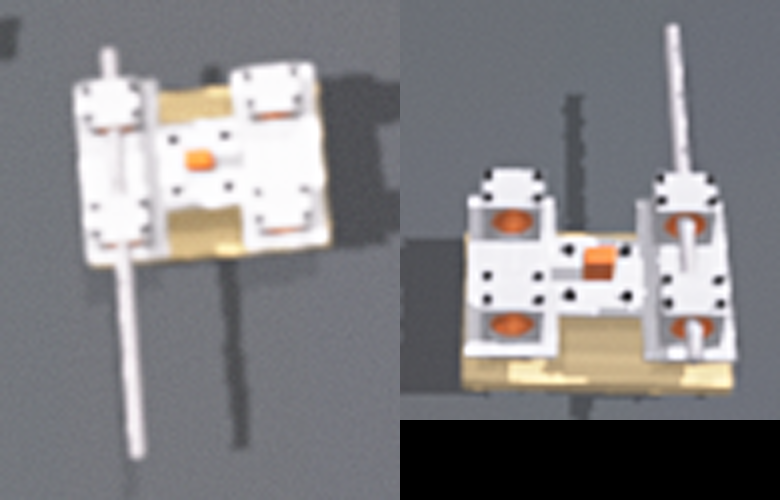

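```bash
python3 - <<'E'
from h import *
t=dict(np.load("pics/top0.npz"))
f=ray_z(t,(257,142.2),.066);b=ray_z(t,(264.2,244),.066);d=f-b
print(f,b,np.linalg.norm(d),np.degrees(np.arctan2(d[1],d[0])))
E
```

```text
[0.74646373 0.21728848 0.066     ] [0.4669102  0.18581924 0.066     ] 0.28131919791885945 6.422727902485598
```

Emit:
play_rows(increments=[[[0,-0.01,0],[0,-5.1,0]],[[0,-0.01,0],[0,-5.1,0]],[[-0.0226,0,-0.026],[0,0,0]],[[-0.0226,0,-0.026],[0,0,0]],[[-0.0226,0,-0.026],[0,0,0]],[[-0.0226,0,-0.026],[0,0,0]],[[-0.0226,0,-0.026],[0,0,0]],[[-0.0226,0,-0.026],[0,0,0]],[[-0.0226,0,-0.026],[0,0,0]],[[-0.0226,0,-0.026],[0,0,0]],[[-0.0226,0,-0.026],[0,0,0]],[[-0.0226,0,-0.026],[0,0,0]],[[-0.0226,0,-0.026],[0,0,0]],[[-0.0226,0,-0.026],[0,0,0]],[[-0.0226,0,-0.026],[0,0,0]],[[-0.0226,0,-0.026],[0,0,0]],[[-0.0226,0,-0.026],[0,0,0]]], gripper=0.0854)

```text
t: 1.52
eef_pos: [0.5507, 0.2491, 0.251]
tool_rot: [0.534, -0.534, -0.463, 0.464]
contact_force: [1.2, 0.7, -1.1]
gripper_width: 1.001
```

Emit:
play_rows(increments=[[[-0.0298,0,0.0012],[0,0,0]],[[-0.0298,0,0.0012],[0,0,0]],[[-0.0298,0,0.0012],[0,0,0]],[[-0.0298,0,0.0012],[0,0,0]],[[-0.0298,0,0.0012],[0,0,0]],[[-0.0298,0,0.0012],[0,0,0]],[[-0.0298,0,0.0012],[0,0,0]],[[-0.0298,0,0.0012],[0,0,0]],[[-0.0298,0,0.0012],[0,0,0]],[[-0.0298,0,0.0012],[0,0,0]],[[-0.0298,0,0.0012],[0,0,0]],[[-0.0298,0,0.0012],[0,0,0]],[[-0.0298,0,0.0012],[0,0,0]],[[-0.0298,0,0.0012],[0,0,0]],[[-0.0298,0,0.0012],[0,0,0]],[[0,0,0],[0,0,0]]])

```text
t: 2.85
eef_pos: [0.4673, -0.1957, 0.2514]
tool_rot: [-0.535, 0.536, 0.461, -0.462]
contact_force: [-0.1, -1.9, 0.4]
gripper_width: 1.003
```

```bash
cat >> h.py <<'E'
def wrist(name):
    from station import get_obs, read_camera
    o=get_obs(); c=read_camera("wrist"); H=np.array(c["hand_eye"]); R=Rq(o["tool_rot"])
    Rc=R@H[:3,:3]; tc=R@H[:3,3]+o["eef_pos"]   # cam->world
    c["R"]=Rc.T; c["t"]=-Rc.T@tc
    np.savez(f"pics/{name}.npz",**c); cv2.imwrite(f"pics/{name}.png",c["color"][:,:,::-1])
    return o,c
def orange(c):
    h=cv2.cvtColor(c["color"],cv2.COLOR_RGB2HSV)
    return (h[...,0]>4)&(h[...,0]<20)&(h[...,1]>150)&(h[...,2]>80)
E
python3 - <<'E'
from h import *
o,c=wrist("w1"); print(o["q"],o["eef_pos"],Rq(o["tool_rot"]).round(3),c["hand_eye"],c["intrinsics"])
m=orange(c);P=cloud(c);vu=np.argwhere(m);print(m.sum(),vu.mean(0),vu.min(0),vu.max(0));
p=P[m&(c["range_z"]>0)];p=p[(p[:,2]>.07)&(p[:,2]<.12)];print(len(p),np.median(p,0),p.min(0),p.max(0))
E
```

```text
[-0.10375607  0.17984086  0.43007071  1.95147689 -0.08423114  1.02756133
  1.78532071] [ 0.46733523 -0.19572948  0.25140253] [[ 0.149 -0.    -0.989]
 [ 0.989 -0.003  0.149]
 [-0.003 -1.     0.   ]] [[ 9.99999614e-01 -3.90468013e-05 -8.78120389e-04  1.46494720e-03]
 [ 8.32784113e-04 -2.77545009e-01  9.60712275e-01 -1.42795648e-01]
 [-2.81230673e-04 -9.60712635e-01 -2.77544869e-01  7.04699761e-02]
 [ 0.00000000e+00  0.00000000e+00  0.00000000e+00  1.00000000e+00]] [[288.31400996   0.         322.16831665]
 [  0.         288.31400996 196.16697786]
 [  0.           0.           1.        ]]
1473 [223.84589274 434.08825526] [131 322] [321 617]
900 [ 0.46923485 -0.18951194  0.09748525] [ 0.41563039 -0.2016464   0.07000215] [0.70883214 0.11451815 0.09990157]
```

View pics/w1.png

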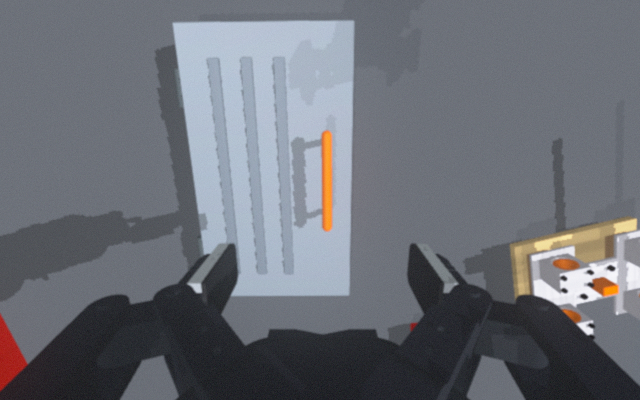

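The wrist view shows the closed lid, with the orange bar at u≈328, v 131–231, almost along the fingers' centre plane.

```bash
python3 - <<'E'
from h import *
c=dict(np.load("pics/w1.npz"));m=orange(c);m[:,345:]=0;m[250:]=0
vu=np.argwhere(m).astype(np.float32);uv=vu[:,::-1]
W=np.array([ray_z(c,p,.0945)[:2] for p in uv])
(r)=cv2.minAreaRect(W.astype(np.float32));print(r);print(cv2.boxPoints(r))
R=Rq(np.array([-0.535, 0.536, 0.461, -0.462]))
d=cv2.fitLine(W.astype(np.float32),cv2.DIST_L2,0,.001,.001).ravel();print(d,np.degrees(np.arctan2(d[1],d[0])))
# lid free edge line etc
P=cloud(c);k=(P[...,2]>.05)&(P[...,2]<.066)&(P[...,1]<-.1)&(P[...,0]<.62)
k=cv2.morphologyEx(k.astype(np.uint8),cv2.MORPH_OPEN,np.ones((5,5)))
q=P[k>0];r=cv2.minAreaRect(q[:,:2].astype(np.float32));print("lid",r,cv2.boxPoints(r),np.median(q[:,2]))
E
```

```text
((0.46952539682388306, -0.1903352290391922), (0.009291005320847034, 0.10836470127105713), 82.22965240478516)
[[ 0.41521248 -0.18761247]
 [ 0.5225821  -0.20226368]
 [ 0.5238383  -0.19305798]
 [ 0.41646868 -0.17840677]]
[ 0.99103254 -0.13362066  0.46777362 -0.19010645] -7.678867
lid ((0.460463285446167, -0.25819170475006104), (0.19744350016117096, 0.32992926239967346), 82.07528686523438) [[ 0.28346312 -0.3332267 ]
 [ 0.61024153 -0.37871465]
 [ 0.63746345 -0.1831567 ]
 [ 0.31068504 -0.13766876]] 0.05802472891286312
```

Emit:
play_rows(increments=[[[0.006,0,-0.0014],[0,-0.8,0]],[[0,0.025,0],[0,0,0]],[[0,0.025,0],[0,0,0]],[[0,0.025,0],[0,0,0]],[[0,0.025,0],[0,0,0]],[[0,0.025,0],[0,0,0]],[[0,0.02,0],[0,0,0]],[[0,0.016,0],[0,0,0]],[[0,0.01,0],[0,0,0]],[[0,0.006,0],[0,0,0]],[[0,0,0],[0,0,0]],[[0,0,0],[0,0,0]]])

```text
t: 3.9
eef_pos: [0.4723, -0.1832, 0.0747]
tool_rot: [-0.53, 0.531, 0.468, -0.467]
contact_force: [-0.2, -0.1, 1.4]
gripper_width: 1.001
```

Emit:
play_rows(increments=[[[0,0,0],[0,0,0]],[[0,0,0],[0,0,0]],[[0,0,0],[0,0,0]],[[0,0,0],[0,0,0]],[[0,0,0],[0,0,0]],[[0,0,0],[0,0,0]],[[0,0,0],[0,0,0]],[[0,0,0],[0,0,0]]], gripper=0, grip_force=40)

```text
t: 4.57
eef_pos: [0.471, -0.1919, 0.0753]
tool_rot: [-0.529, 0.535, 0.464, -0.467]
contact_force: [-3.0, -21.6, 1.3]
gripper_width: 0.114
```

```bash
python3 - <<'E'
import numpy as np
a0=np.radians(14.7);r=.1654
def pose(th):
    ph=np.radians(40)*th/107; t=np.radians(th)
    return np.array([r*np.cos(a0+t)+.0187*np.sin(ph), r*np.sin(a0+t)-.0187*np.cos(ph)]),ph
ths=np.linspace(0,107,41);acc=None
out=[]
p,ph=pose(0);p=p.copy();
for k in range(1,41):
    q,qh=pose(ths[k]); d=q-p
    X=np.array([np.cos(ph),np.sin(ph)]);Y=np.array([np.sin(ph),-np.cos(ph)])
    row=np.round([d@X,d@Y],4); out.append([[float(row[0]),float(row[1]),0],[0,0,-1]])
    p=p+row[0]*X+row[1]*Y; ph+=np.radians(1)
for i in (0,20): print(out[i:i+20])
print(p,q,np.degrees(ph))
E
```

```text
[[[-0.0018, -0.0074, 0], [0, 0, -1]], [[-0.002, -0.0074, 0], [0, 0, -1]], [[-0.0023, -0.0073, 0], [0, 0, -1]], [[-0.0024, -0.0072, 0], [0, 0, -1]], [[-0.0027, -0.0071, 0], [0, 0, -1]], [[-0.0028, -0.007, 0], [0, 0, -1]], [[-0.0031, -0.007, 0], [0, 0, -1]], [[-0.0033, -0.0068, 0], [0, 0, -1]], [[-0.0034, -0.0067, 0], [0, 0, -1]], [[-0.0037, -0.0067, 0], [0, 0, -1]], [[-0.0039, -0.0064, 0], [0, 0, -1]], [[-0.004, -0.0064, 0], [0, 0, -1]], [[-0.0042, -0.0063, 0], [0, 0, -1]], [[-0.0044, -0.0061, 0], [0, 0, -1]], [[-0.0046, -0.0059, 0], [0, 0, -1]], [[-0.0048, -0.0058, 0], [0, 0, -1]], [[-0.0049, -0.0057, 0], [0, 0, -1]], [[-0.0051, -0.0055, 0], [0, 0, -1]], [[-0.0052, -0.0054, 0], [0, 0, -1]], [[-0.0054, -0.0051, 0], [0, 0, -1]]]
[[[-0.0056, -0.0051, 0], [0, 0, -1]], [[-0.0057, -0.0048, 0], [0, 0, -1]], [[-0.0058, -0.0047, 0], [0, 0, -1]], [[-0.006, -0.0044, 0], [0, 0, -1]], [[-0.0061, -0.0043, 0], [0, 0, -1]], [[-0.0062, -0.0041, 0], [0, 0, -1]], [[-0.0063, -0.0039, 0], [0, 0, -1]], [[-0.0065, -0.0038, 0], [0, 0, -1]], [[-0.0065, -0.0035, 0], [0, 0, -1]], [[-0.0067, -0.0033, 0], [0, 0, -1]], [[-0.0067, -0.0031, 0], [0, 0, -1]], [[-0.0068, -0.0029, 0], [0, 0, -1]], [[-0.0069, -0.0027, 0], [0, 0, -1]], [[-0.007, -0.0025, 0], [0, 0, -1]], [[-0.0071, -0.0022, 0], [0, 0, -1]], [[-0.0071, -0.0021, 0], [0, 0, -1]], [[-0.0072, -0.0018, 0], [0, 0, -1]], [[-0.0072, -0.0016, 0], [0, 0, -1]], [[-0.0073, -0.0014, 0], [0, 0, -1]], [[-0.0073, -0.0012, 0], [0, 0, -1]]]
[-0.07492903  0.12643175] [-0.07489288  0.12639913] 40.00000000000003
```

Emit:
play_rows(increments=[[[-0.006,0,0],[0,0,0]],[[-0.0018,-0.0074,0],[0,0,-1]],[[-0.002,-0.0074,0],[0,0,-1]],[[-0.0023,-0.0073,0],[0,0,-1]],[[-0.0024,-0.0072,0],[0,0,-1]],[[-0.0027,-0.0071,0],[0,0,-1]],[[-0.0028,-0.007,0],[0,0,-1]],[[-0.0031,-0.007,0],[0,0,-1]],[[-0.0033,-0.0068,0],[0,0,-1]],[[-0.0034,-0.0067,0],[0,0,-1]],[[-0.0037,-0.0067,0],[0,0,-1]]])

```text
t: 5.48
eef_pos: [0.4666, -0.223, 0.1422]
tool_rot: [0.57, -0.488, -0.512, 0.419]
contact_force: [1.8, -1.5, -4.5]
gripper_width: 0.108
```

Emit:
play_rows(increments=[[[-0.0039,-0.0064,0],[0,0,-1]],[[-0.004,-0.0064,0],[0,0,-1]],[[-0.0042,-0.0063,0],[0,0,-1]],[[-0.0044,-0.0061,0],[0,0,-1]],[[-0.0046,-0.0059,0],[0,0,-1]],[[-0.0048,-0.0058,0],[0,0,-1]],[[-0.0049,-0.0057,0],[0,0,-1]],[[-0.0051,-0.0055,0],[0,0,-1]],[[-0.0052,-0.0054,0],[0,0,-1]],[[-0.0054,-0.0051,0],[0,0,-1]],[[-0.0056,-0.0051,0],[0,0,-1]],[[-0.0057,-0.0048,0],[0,0,-1]],[[-0.0058,-0.0047,0],[0,0,-1]],[[-0.006,-0.0044,0],[0,0,-1]],[[-0.0061,-0.0043,0],[0,0,-1]]])

```text
t: 6.73
eef_pos: [0.4539, -0.3142, 0.1996]
tool_rot: [0.621, -0.414, -0.573, 0.34]
contact_force: [-6.7, 5.5, 13.9]
gripper_width: 0.109
```

```bash
python3 -c "
from station import *
o=get_obs();print(o['q'],o['contact_force'],o['torque'])"
```

```text
[ 0.48300979  0.47791289  0.30078173  1.74559682 -0.510479    1.26788827
  2.45375447] [-6.73007865  5.52512346 13.92784594] [1.99044152 1.20221756 0.50568678]
```

```bash
python3 - <<'E'
import numpy as np
a0=np.radians(14.7);r=.1654;ph=np.radians(25)
X=np.array([np.cos(ph),np.sin(ph)]);Y=np.array([np.sin(ph),-np.cos(ph)])
ths=np.radians(np.linspace(66.875,108,16))+a0
P=r*np.stack([np.cos(ths),np.sin(ths)],1);d=np.diff(P,axis=0)
print([[[float(round(v@X,4)),float(round(v@Y,4)),0],[0,0,0]] for v in d])
E
```

```text
[[[-0.0067, -0.0042, 0], [0, 0, 0]], [[-0.0069, -0.0039, 0], [0, 0, 0]], [[-0.0071, -0.0035, 0], [0, 0, 0]], [[-0.0072, -0.0032, 0], [0, 0, 0]], [[-0.0074, -0.0028, 0], [0, 0, 0]], [[-0.0075, -0.0025, 0], [0, 0, 0]], [[-0.0076, -0.0021, 0], [0, 0, 0]], [[-0.0077, -0.0018, 0], [0, 0, 0]], [[-0.0078, -0.0014, 0], [0, 0, 0]], [[-0.0078, -0.001, 0], [0, 0, 0]], [[-0.0079, -0.0006, 0], [0, 0, 0]], [[-0.0079, -0.0003, 0], [0, 0, 0]], [[-0.0079, 0.0001, 0], [0, 0, 0]], [[-0.0079, 0.0005, 0], [0, 0, 0]], [[-0.0079, 0.0009, 0], [0, 0, 0]]]
```

Emit:
play_rows(increments=[[[-0.0067,-0.0042,0],[0,0,0]],[[-0.0069,-0.0039,0],[0,0,0]],[[-0.0071,-0.0035,0],[0,0,0]],[[-0.0072,-0.0032,0],[0,0,0]],[[-0.0074,-0.0028,0],[0,0,0]],[[-0.0075,-0.0025,0],[0,0,0]],[[-0.0076,-0.0021,0],[0,0,0]],[[-0.0077,-0.0018,0],[0,0,0]],[[-0.0078,-0.0014,0],[0,0,0]],[[-0.0078,-0.001,0],[0,0,0]],[[-0.0079,-0.0006,0],[0,0,0]]])

```text
t: 7.65
eef_pos: [0.4415, -0.4021, 0.1888]
tool_rot: [0.62, -0.417, -0.57, 0.341]
contact_force: [-6.1, 1.1, -2.1]
gripper_width: 0.112
```

Emit:
play_rows(increments=[[[-0.0079,-0.0003,0],[0,0,0]],[[-0.0079,0.0001,0],[0,0,0]],[[-0.0079,0.0005,0],[0,0,0]],[[-0.0079,0.0009,0],[0,0,0]],[[0,0,0],[0,0,0]],[[0,0,0],[0,0,0]],[[0,0,0],[0,0,0]],[[0,0,0],[0,0,0]]])

```text
t: 8.32
eef_pos: [0.4376, -0.43, 0.1735]
tool_rot: [0.621, -0.417, -0.57, 0.341]
contact_force: [-8.0, -1.1, 4.1]
gripper_width: 0.11
```

```bash
python3 - <<'E'
from station import *
import cv2,numpy as np
o=get_obs();print(o['q'],o['contact_force'],o['torque'],o['eef_pos'])
a,b=[read_camera(n) for n in ("scene","top")]
np.savez("pics/scene1.npz",**a);np.savez("pics/top1.npz",**b)
A=cv2.resize(a["color"][40:220,150:350],None,fx=2,fy=2);B=cv2.resize(b["color"][170:350,370:570],None,fx=2,fy=2)
cv2.imwrite("pics/open1.png",cv2.hconcat([A,B])[:,:,::-1])
E
```

```text
[ 0.62513708  0.62916434  0.3298903   1.56572763 -0.50242928  1.34482313
  2.57550284] [-7.96893489 -1.05921888  4.08815333] [-0.1378828   1.35583995  0.48343077] [ 0.43757913 -0.42996218  0.1735456 ]
```

View pics/open1.png

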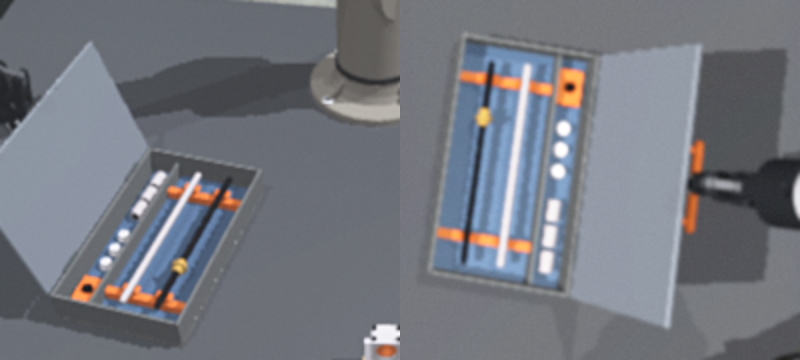

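The lid stands open. The bright rod is in the hinge-side berth (x=+2) and the dark screw is at x=-48. I'll release the handle gently and back off.

Emit:
play_rows(increments=[[[0,0,0],[0,0,0]],[[0,0,0],[0,0,0]],[[0,0,0],[0,0,0]],[[0,0,0],[0,0,0]],[[0,-0.015,0],[0,0,0]],[[0,-0.015,0],[0,0,0]],[[0,-0.015,0],[0,0,0]],[[0,-0.015,0],[0,0,0]],[[0.0127,-0.0272,0],[0,0,0]],[[0.0127,-0.0272,0],[0,0,0]],[[0.0127,-0.0272,0],[0,0,0]],[[0.0127,-0.0272,0],[0,0,0]],[[0,0,0],[0,0,5]],[[0,0,0],[0,0,5]],[[0,0,0],[0,0,5]],[[0,0,0],[0,0,5]],[[0,0,0],[0,0,5]],[[0,0,0],[0,0,0]],[[0,0,0],[0,0,0]]], gripper=0.025)

```text
t: 10.0
eef_pos: [0.4385, -0.4522, 0.3479]
tool_rot: [0.53, -0.529, -0.469, 0.467]
contact_force: [0.2, -0.9, -0.4]
gripper_width: 0.293
```

```bash
python3 - <<'E'
from h import *
from station import get_obs
o=get_obs();print(o['q'],o['eef_pos'],Rq(o['tool_rot']).round(3),o['contact_force'])
c=dict(np.load("pics/top1.npz"))
for n in("top1","scene1"):
    c=dict(np.load(f"pics/{n}.npz"));g=c["color"].astype(int)
    m=((g.min(-1)>170)).astype(np.uint8)
    if n=="top1": m[:,:405]=0;m[:,445:]=0;m[:195]=0;m[310:]=0
    else: m[:,200:255]*=1; m[:110]=0;m[200:]=0;m[:,:150]=0;m[:,260:]=0
    nl,lab,st,ce=cv2.connectedComponentsWithStats(m)
    for i in range(1,nl):
        if st[i,4]>40:
            uv=np.argwhere(lab==i)[:,::-1]
            W=np.array([ray_z(c,p,.038)[:2] for p in uv]).astype(np.float32)
            r=cv2.minAreaRect(W);d=cv2.fitLine(W,cv2.DIST_L2,0,.001,.001).ravel()
            print(n,st[i],r,d,np.degrees(np.arctan2(d[1],d[0])))
E
```

```text
[ 0.38139772  0.33552477  0.43265945  1.54137206 -0.14653688  1.29747786
  2.28008938] [ 0.43850003 -0.45217019  0.34792489] [[ 0.123  0.001 -0.992]
 [ 0.992  0.003  0.123]
 [ 0.003 -1.    -0.001]] [ 0.21307851 -0.87618361 -0.40112612]
top1 [418 202  18 102 457] ((0.45770663022994995, -0.2561533451080322), (0.012415697798132896, 0.27900075912475586), 81.98845672607422) [ 0.9901612  -0.13993146  0.45603803 -0.2559102 ] -8.04388
top1 [439 295   6  12  59] ((0.32811394333839417, -0.29589828848838806), (0.013463286682963371, 0.029434937983751297), 89.55258178710938) [ 0.9993925  -0.03485192  0.32788804 -0.2972839 ] -1.997272
scene1 [210 126  41  65 246] ((0.45864245295524597, -0.2568015456199646), (0.01072442065924406, 0.27932724356651306), 81.85281372070312) [ 0.9901274  -0.1401704   0.46787354 -0.25813025] -8.057706
```

Emit:
play_rows(increments=[[[0.0246,0,0.006],[0,0.9,0]],[[0.0246,0,0.006],[0,0,0]],[[0.0246,0,0.006],[0,0,0]],[[0.0246,0,0.006],[0,0,0]],[[0.0246,0,0.006],[0,0,0]],[[0.0246,0,0.006],[0,0,0]],[[0.0246,0,0.006],[0,0,0]],[[0.0246,0,0.006],[0,0,0]],[[0,0.0247,0],[0,0,0]],[[0,0.0247,0],[0,0,0]],[[0,0.0247,0],[0,0,0]],[[0,0.0247,0],[0,0,0]],[[0,0.0247,0],[0,0,0]],[[0,0.0247,0],[0,0,0]],[[0,0,0],[0,0,0]],[[0,0,0],[0,0,0]],[[0,0,0],[0,0,0]]], gripper=0.04)

```text
t: 11.42
eef_pos: [0.4179, -0.2537, 0.2005]
tool_rot: [-0.535, 0.535, 0.463, -0.462]
contact_force: [-0.3, -0.2, 0.3]
gripper_width: 0.469
```

```bash
python3 - <<'E'
from h import *
o,c=wrist("w2");print(o['q'],o['eef_pos'],Rq(o['tool_rot']).round(3),o['contact_force'],np.abs(o['joint_vel']).max())
E
```

```text
[ 0.1394915   0.20716431  0.32001418  2.04113197 -0.08278906  0.90462821
  1.93073266] [ 0.41788389 -0.25367041  0.20050207] [[ 0.144  0.001 -0.99 ]
 [ 0.99   0.     0.144]
 [ 0.    -1.    -0.001]] [-0.33093425 -0.21876151  0.33458976] 0.019177335681167806
```

View pics/w2.png

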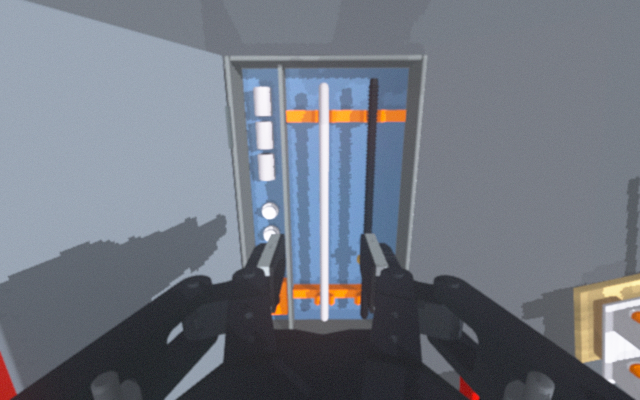

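The wrist view shows the bright rod lying along u≈324, v 83–320, between the open fingers. The screw is at u≈372.

```bash
python3 - <<'E'
from h import *
c=dict(np.load("pics/w2.npz"));g=c["color"].astype(int)
m=(g.min(-1)>150).astype(np.uint8);m[:,:308]=0;m[:,340:]=0;m[330:]=0;m[:75]=0
uv=np.argwhere(m)[:,::-1];W=np.array([ray_z(c,p,.038)[:2] for p in uv]).astype(np.float32)
r=cv2.minAreaRect(W);d=cv2.fitLine(W,cv2.DIST_L2,0,.001,.001).ravel();d*=np.sign(d[0])
ang=np.degrees(np.arctan2(d[1],d[0]));print(r,ang)
g0=np.array(r[0])-.04*d[:2];print("grip",g0)
E
```

```text
((0.4592836797237396, -0.2525109648704529), (0.031393736600875854, 0.28124192357063293), 83.98174285888672) -7.918489
grip [ 0.41966508 -0.2470004 ]
```

Emit:
play_rows(increments=[[[0.0035,0.0225,0],[0,0,0]],[[0,0.0225,0],[0,0,0]],[[0,0.0225,0],[0,0,0]],[[0,0.0225,0],[0,0,0]],[[0,0.0225,0],[0,0,0]],[[0,0.0225,0],[0,0,0]],[[0,0.0225,0],[0,0,0]],[[0,0.012,0],[0,0,0]],[[0,0.008,0],[0,0,0]],[[0,0.004,0],[0,0,0]],[[0,0,0],[0,0,0]],[[0,0,0],[0,0,0]],[[0,0,0],[0,0,0]]])

```text
t: 12.55
eef_pos: [0.4187, -0.2495, 0.019]
tool_rot: [-0.534, 0.535, 0.463, -0.463]
contact_force: [0.1, 0.2, 0.3]
gripper_width: 0.462
```

Emit:
play_rows(increments=[[[0,0,0],[0,0,0]],[[0,0,0],[0,0,0]],[[0,0,0],[0,0,0]],[[0,0,0],[0,0,0]],[[0,0,0],[0,0,0]],[[0,0,0],[0,0,0]]], gripper=0, grip_force=80)

```text
t: 13.05
eef_pos: [0.4181, -0.2522, 0.0189]
tool_rot: [-0.533, 0.536, 0.462, -0.463]
contact_force: [-2.0, -6.5, 4.4]
gripper_width: 0.082
```

Emit:
play_rows(increments=[[[0,-0.005,0],[0,0,0]],[[0,-0.01,0],[0,0,0]],[[0,-0.015,0],[0,0,0]],[[0,-0.02,0],[0,0,0]],[[0,-0.02,0],[0,0,0]],[[0,-0.02,0],[0,0,0]],[[0,-0.02,0],[0,0,0]],[[0,-0.02,0],[0,0,0]],[[0,-0.02,0],[0,0,0]],[[0,0,0],[0,0,0]],[[0,0,0],[0,0,0]]])

```text
t: 13.97
eef_pos: [0.4184, -0.2488, 0.1691]
tool_rot: [-0.534, 0.535, 0.464, -0.463]
contact_force: [-0.8, 0.9, -1.3]
gripper_width: 0.085
```

Emit:
play_rows(increments=[[[0.023,0,0.0023],[0,0,0]],[[0.023,0,0.0023],[0,0,0]],[[0.023,0,0.0023],[0,0,0]],[[0.023,0,0.0023],[0,0,0]],[[0.023,0,0.0023],[0,0,0]],[[0.023,0,0.0023],[0,-4.8,0]],[[0,0,0],[0,-4.8,0]],[[0,0,0],[0,-4.8,0]],[[0,0,0],[0,0,0]],[[0,0,0],[0,0,0]],[[0,0,0],[0,0,0]],[[0,0,0],[0,0,0]]])

```text
t: 14.97
eef_pos: [0.4234, -0.1107, 0.1676]
tool_rot: [0.473, -0.472, -0.526, 0.526]
contact_force: [0.7, -1.2, -1.7]
gripper_width: 0.088
```

```bash
python3 - <<'E'
from h import *
o,c=wrist("w3");print(o['q'],o['eef_pos'],Rq(o['tool_rot']).round(3),o['contact_force'],o['torque'],o['gripper_width'],np.abs(o['joint_vel']).max())
E
```

```text
[-0.0697126   0.16708907  0.20289237  2.1742053  -0.04642499  0.80508142
  1.83996365] [ 0.42344294 -0.11073428  0.1675802 ] [[-0.106 -0.001 -0.994]
 [ 0.994  0.    -0.106]
 [ 0.    -1.     0.001]] [ 0.68314669 -1.15944662 -1.6639468 ] [-0.0387624   0.05332198  0.00206111] 0.08751050830454117 0.007969641840824531
```

View pics/w3.png

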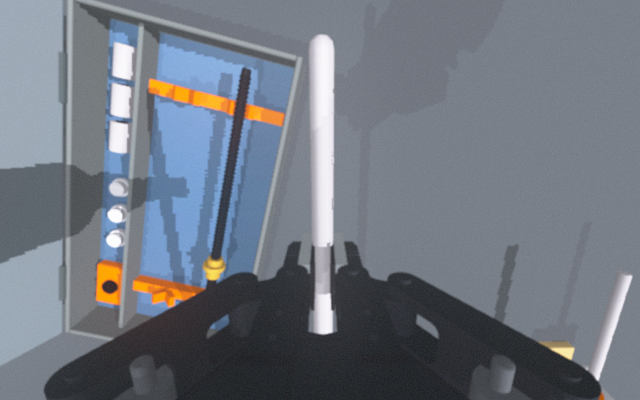

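The rod is held centrally, with its tail end at (321,38). The screw was left in its berth. Now I'll measure the rod in the hand (wrist depth) and against the fitted rod (top camera).

```bash
cat > m.py <<'E'
from h import *
from station import get_obs, read_camera
def rods(name,zh):
    "top view: fitted rod and held rod: front/back ends at heights"
    c=read_camera("top");np.savez(f"pics/{name}.npz",**c);P=cloud(c)
    return c,P
if __name__=="__main__":
    import sys
    o=get_obs();R=Rq(o["tool_rot"])
    c=dict(np.load("pics/w3.npz"));g=c["color"].astype(int)
    m=(g.min(-1)>150);m[:,:300]=0;m[:,345:]=0;m[245:]=0
    p=cloud(c)[m&(c["range_z"]>0)];q=(p-o["eef_pos"])@R   # tool coords
    q=q[(abs(q[:,0])<.012)];print(len(q),q.min(0),q.max(0))
    k=(q[:,2]>.02)&(q[:,2]<.095)
    print("x=f(z)",np.polyfit(q[k,2],q[k,0],1),"y=f(z)",np.polyfit(q[k,2],q[k,1],1))
    c,P=rods("top2",.19)
    cv2.imwrite("pics/top2.png",cv2.resize(c["color"][120:330,220:420,::-1],None,fx=3,fy=3,interpolation=cv2.INTER_CUBIC)[:600])
E
python3 m.py
```

```text
4800 [-0.0116675  -0.02470667  0.01028308] [0.01175236 0.16867443 0.1434543 ]
x=f(z) [-0.00793353  0.00174394] y=f(z) [-0.0109735  -0.02091315]
```

View pics/top2.png

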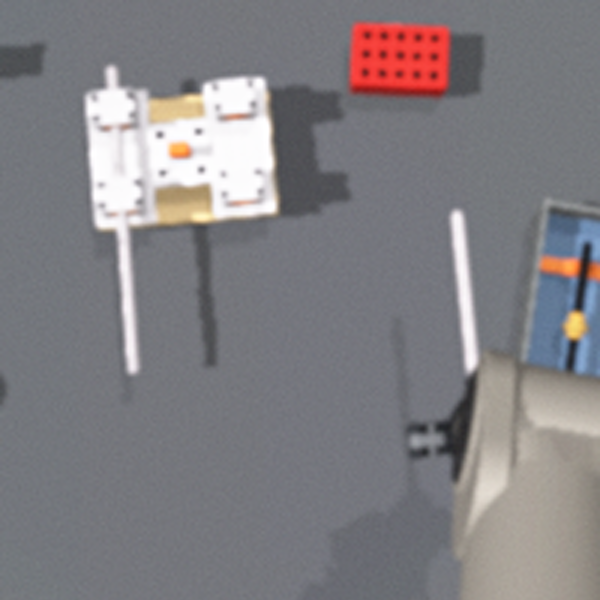

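The top view shows the held rod's front end at crop (457,212) and the fitted rod from (111,68) to (132,374).

```bash
cat > t.py <<'E'
from h import *
def line(c,box,z,thr=150):
    "fit bright thin rod in box (u0,v0,u1,v1); per-row weighted centre; returns world pts (bottom/top) and fit y=f(x)"
    u0,v0,u1,v1=box;g=c["color"][v0:v1,u0:u1].astype(float).min(-1)
    bg=np.median(g,1,keepdims=True);w=np.clip(g-bg-25,0,None);ok=w.sum(1)>60
    u=(w*np.arange(u0,u1)).sum(1)[ok]/w.sum(1)[ok];v=np.arange(v0,v1)[ok]
    W=np.array([ray_z(c,p,z) for p in zip(u,v)]);f=np.polyfit(W[:,0],W[:,1],1)
    res=W[:,1]-np.polyval(f,W[:,0]);k=abs(res)<.003;f=np.polyfit(W[k,0],W[k,1],1)
    return W,f,res[k].std()
E
python3 - <<'E'
from t import *
c=dict(np.load("pics/top2.npz"))
W,f,s=line(c,(255,198,270,248),.068);print("fitted",W[0],W[-1],f,np.degrees(np.arctan(f[0])),s,len(W))
W,f,s=line(c,(364,186,384,240),.187);print("held",W[0],W[-1],f,np.degrees(np.arctan(f[0])),s,len(W))
print(ray_z(c,(372.3,190.2),.185))
c=dict(np.load("pics/top0.npz"));W,f,s=line(c,(255,198,270,248),.068);print("fitted",W[0],W[-1],f,np.degrees(np.arctan(f[0])),s,len(W))
E
```

```text
fitted [0.59100194 0.20050679 0.068     ] [0.46682629 0.18684748 0.068     ] [0.11278809 0.13386827] 6.435086028676907 0.0001636671473925911 47
held [ 0.60243428 -0.08894637  0.187     ] [ 0.48283955 -0.10186404  0.187     ] [ 0.11211085 -0.15603077] 6.396767939561792 9.75974967675678e-05 50
[ 0.60226746 -0.09024154  0.185     ]
fitted [0.59100293 0.20046725 0.068     ] [0.46683126 0.18665341 0.068     ] [0.11314473 0.13366621] 6.455262634666807 0.00017706684134678063 47
```

Emit:
play_rows(increments=[[[0.02235,0,-0.0025],[0,0,0]],[[0.02235,0,-0.0025],[0,0,0]],[[0.02235,0,-0.0025],[0,0,0]],[[0.02235,0,-0.0025],[0,0,0]],[[0.02235,0,-0.0025],[0,0,0]],[[0.02235,0,-0.0025],[0,0,0]],[[0.02235,0,-0.0025],[0,0,0]],[[0.02235,0,-0.0025],[0,0,0]],[[0,0.0198,0],[0,0,0]],[[0,0.0198,0],[0,0,0]],[[0,0.0198,0],[0,0,0]],[[0,0.0198,0],[0,0,0]],[[0,0.0198,0],[0,0,0]],[[0,0.0198,0],[0,0,0]],[[0,0,0],[0,0,0]],[[0,0,0],[0,0,0]],[[0,0,0],[0,0,0]]])

```text
t: 16.48
eef_pos: [0.4249, 0.0694, 0.0499]
tool_rot: [-0.472, 0.472, 0.527, -0.526]
contact_force: [0.2, -0.3, -0.9]
gripper_width: 0.087
```

```bash
python3 - <<'E'
from h import *
from station import *
o=get_obs();print(o['q'],o['eef_pos'],Rq(o['tool_rot']).round(3),o['contact_force'],o['gripper_width'])
c=read_camera("top");np.savez("pics/top3.npz",**c);s=read_camera("scene");np.savez("pics/scene3.npz",**s)
A=cv2.resize(c["color"][135:250,240:340],None,fx=4,fy=4,interpolation=cv2.INTER_CUBIC)
B=cv2.resize(s["color"][150:265,315:415],None,fx=4,fy=4,interpolation=cv2.INTER_CUBIC)
cv2.imwrite("pics/pre.png",cv2.hconcat([A,B])[:,:,::-1])
E
```

```text
[-0.34066174  0.3752502   0.0393973   2.26704344 -0.0300716   0.49892409
  1.40145817] [0.42487162 0.06941203 0.04987411] [[-0.108  0.001 -0.994]
 [ 0.994  0.    -0.108]
 [ 0.    -1.    -0.001]] [ 0.21159618 -0.31650081 -0.94759653] 0.08739131273192706
```

View pics/pre.png

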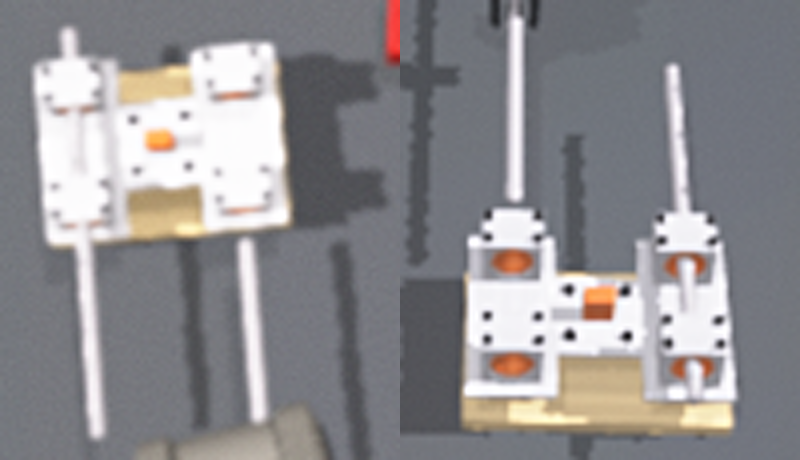

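```bash
python3 - <<'E'
from t import *
c=dict(np.load("pics/top3.npz"));s=dict(np.load("pics/scene3.npz"))
W1,f,_=line(c,(255,198,270,248),.068);W2,g,_=line(c,(293,192,312,240),.068)
print("fit",f,"held",g,len(W2),W2[0],W2[-1])
for x in(.48,.54,.60): print(x,"sep mm",1e3*(np.polyval(f,x)-np.polyval(g,x))*np.cos(np.arctan(f[0])))
def zprof(c,boxes):
    P=cloud(c)
    for n,(u0,v0,u1,v1) in boxes:
        z=[];x=[]
        for v in range(v0,v1):
            r=P[v,u0:u1];b=c["color"][v,u0:u1].astype(int).min(-1)
            i=b.argmax();z.append(r[i,2]);x.append(r[i,0])
        z=np.array(z);x=np.array(x);k=(z>.04)&(z<.1);print(n,k.sum(),"z med",np.median(z[k]),"fit slope,z@.60",(lambda p:(p[0],np.polyval(p,.6)))(np.polyfit(x[k],z[k],1)),z[k].std())
zprof(c,[("top fitted",(255,200,270,240)),("top held",(293,197,312,235))])
zprof(s,[("sc fitted",(378,168,392,200)),("sc held",(336,156,352,198))])
def tri(a,b):
    A=[];B=[]
    for cc,uv in((c,a),(s,b)):
        o=-cc["R"].T@cc["t"];d=ray_z(cc,uv,0)-o;d/=np.linalg.norm(d);M=np.eye(3)-np.outer(d,d);A.append(M);B.append(M@o)
    return np.linalg.solve(sum(A),sum(B))
print("held front",tri((301.3,194.6),(344,200)),"fitted back",tri((264.2,244),(383,166.3)))
E
```

```text
fit [0.11291173 0.13380635] held [0.11010996 0.02503578] 46 [0.60969622 0.11120572 0.068     ] [0.48296989 0.0786372  0.068     ]
0.48 sep mm 109.42012847475891
0.54 sep mm 109.5871735201987
0.6 sep mm 109.75421856563848
top fitted 40 z med 0.07164827277256419 fit slope,z@.60 (np.float64(0.00017417342387862083), np.float64(0.07207777732812116)) 0.002534753173841443
top held 37 z med 0.07100238899172795 fit slope,z@.60 (np.float64(-0.020463315705851373), np.float64(0.0696906061980286)) 0.00283158189859512
sc fitted 32 z med 0.06872583436296459 fit slope,z@.60 (np.float64(-0.0011451531111320553), np.float64(0.06885373002350406)) 0.0017665791654132839
sc held 42 z med 0.06870568038479467 fit slope,z@.60 (np.float64(-0.011976454085128816), np.float64(0.06746075574501095)) 0.0021730335464885805
held front [0.60340382 0.09142547 0.06469423] fitted back [0.46686651 0.18586167 0.067057  ]
```

Laterally the held rod is within 0.3 mm. The front droops about 0.012 rad (≈2 mm), and depth, triangulation and the wrist view all agree on that. I'll correct the pitch and start inserting.

Emit:
play_rows(increments=[[[0,0,0],[-0.35,-0.1,0]],[[0,0,0],[-0.35,-0.05,0]],[[0,0.0001,-0.005],[0,0,0]],[[0,0.0001,-0.005],[0,0,0]],[[0,0.0001,-0.005],[0,0,0]],[[0,0.0001,-0.004],[0,0,0]],[[0,0,-0.004],[0,0,0]],[[0,0.0001,-0.004],[0,0,0]],[[0,0,-0.004],[0,0,0]],[[0,0.0001,-0.004],[0,0,0]],[[0,0,0],[0,0,0]],[[0,0,0],[0,0,0]]])

```text
t: 17.58
eef_pos: [0.4592, 0.0733, 0.0489]
tool_rot: [-0.469, 0.474, 0.53, -0.524]
contact_force: [-0.2, 0.1, -1.3]
gripper_width: 0.087
```

```bash
python3 -c "
from h import *
from station import *
o=get_obs();print(o['q'],o['eef_pos'],Rq(o['tool_rot']).round(4),o['contact_force'],o['torque'],o['gripper_width'])"
```

```text
[-0.32904637  0.41325948  0.0417596   2.19967438 -0.0294786   0.51722451
  1.41680697] [0.45920531 0.07327904 0.04891402] [[-0.1111  0.0121 -0.9937]
 [ 0.9938  0.0013 -0.1111]
 [-0.     -0.9999 -0.0121]] [-0.2229439   0.07309412 -1.32465306] [0.01823076 0.08890778 0.01564718] 0.08687325598790323
```

Emit:
play_rows(increments=[[[0,0,-0.005],[0,0,0]],[[0,0.0001,-0.005],[0,0,0]],[[0,0,-0.005],[0,0,0]],[[0,0.0001,-0.005],[0,0,0]],[[0,0,-0.005],[0,0,0]],[[0,0.0001,-0.005],[0,0,0]],[[0,0,-0.005],[0,0,0]],[[0,0.0001,-0.005],[0,0,0]],[[0,0,0],[0,0,0]],[[0,0,0],[0,0,0]],[[0,0,0],[0,0,0]],[[0,0,0],[0,0,0]]])

```text
t: 18.58
eef_pos: [0.4984, 0.0776, 0.049]
tool_rot: [-0.469, 0.474, 0.53, -0.524]
contact_force: [0.1, 0.5, -1.6]
gripper_width: 0.087
```

```bash
python3 - <<'E'
from t import *
from station import *
o=get_obs();print(o['eef_pos'],Rq(o['tool_rot']).round(4)[:,2],o['contact_force'],o['torque'])
c=read_camera("top");s=read_camera("scene");np.savez("pics/top4.npz",**c);np.savez("pics/scene4.npz",**s)
W1,f,_=line(c,(255,198,270,248),.068);W2,g,_=line(c,(293,206,312,235),.068)
for x in(.48,.54,.60): print(x,"sep mm",1e3*(np.polyval(f,x)-np.polyval(g,x))*np.cos(np.arctan(f[0])))
A=cv2.resize(c["color"][135:250,240:340],None,fx=4,fy=4,interpolation=cv2.INTER_CUBIC)
B=cv2.resize(s["color"][150:265,315:415],None,fx=4,fy=4,interpolation=cv2.INTER_CUBIC)
cv2.imwrite("pics/mid.png",cv2.hconcat([A,B])[:,:,::-1])
E
```

```text
[0.49840702 0.07759365 0.04897528] [-0.9937 -0.1112 -0.0117] [ 0.06281161  0.48918173 -1.58977993] [-0.03372878  0.12752432  0.01356884]Traceback (most recent call last):
  File "<stdin>", line 5, in <module>
  File "t.py", line 7, in line
    W=np.array([ray_z(c,p,z) for p in zip(u,v)]);f=np.polyfit(W[:,0],W[:,1],1)
                                                              ~^^^^^
IndexError: too many indices for array: array is 1-dimensional, but 2 were indexed
```

```bash
python3 - <<'E'
from h import *
c=dict(np.load("pics/top4.npz"));s=dict(np.load("pics/scene4.npz"))
A=cv2.resize(c["color"][135:250,240:340],None,fx=4,fy=4,interpolation=cv2.INTER_CUBIC)
B=cv2.resize(s["color"][150:265,315:415],None,fx=4,fy=4,interpolation=cv2.INTER_CUBIC)
cv2.imwrite("pics/mid.png",cv2.hconcat([A,B])[:,:,::-1])
E
```

```text
(no output)
```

View pics/mid.png

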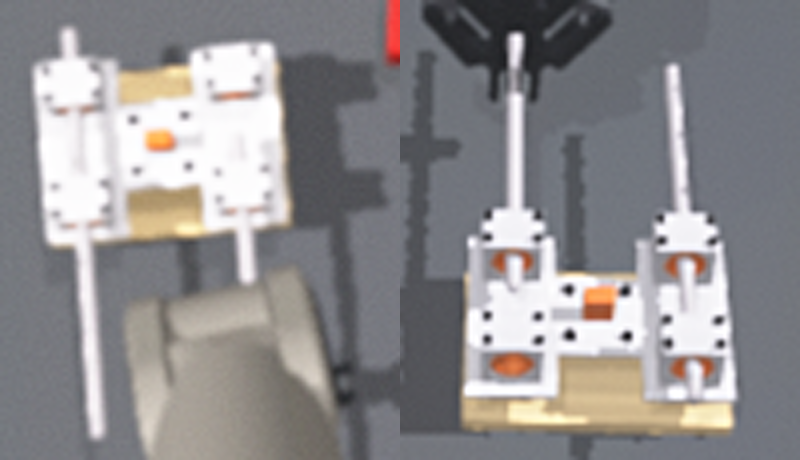

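The scene view shows the rod's front out of the near bearing at (515,290) and not yet in the far one. The wrist force is about 0, so I'll continue.

Emit:
play_rows(increments=[[[0,0,-0.005],[0,0,0]],[[0,0.0001,-0.005],[0,0,0]],[[0,0,-0.005],[0,0,0]],[[0,0.0001,-0.005],[0,0,0]],[[0,0,-0.005],[0,0,0]],[[0,0.0001,-0.005],[0,0,0]],[[0,0,-0.005],[0,0,0]],[[0,0.0001,-0.005],[0,0,0]],[[0,0,0],[0,0,0]]])

```text
t: 19.43
eef_pos: [0.5399, 0.0824, 0.0492]
tool_rot: [-0.468, 0.475, 0.531, -0.523]
contact_force: [-0.8, 0.4, -1.3]
gripper_width: 0.084
```

Emit:
play_rows(increments=[[[0,0,-0.005],[0,0,0]],[[0,0.0001,-0.005],[0,0,0]],[[0,0,-0.005],[0,0,0]],[[0,0.0001,-0.005],[0,0,0]],[[0,0,-0.005],[0,0,0]],[[0,0.0001,-0.005],[0,0,0]],[[0,0,-0.005],[0,0,0]],[[0,0.0001,-0.005],[0,0,0]],[[0,0,0],[0,0,0]],[[0,0,0],[0,0,0]],[[0,0,0],[0,0,0]],[[0,0,0],[0,0,0]]])

```text
t: 20.43
eef_pos: [0.5779, 0.0866, 0.0492]
tool_rot: [-0.469, 0.474, 0.53, -0.524]
contact_force: [-0.3, -0.3, -1.3]
gripper_width: 0.082
```

```bash
python3 - <<'E'
from h import *
from station import *
o=get_obs();print(o['eef_pos'],Rq(o['tool_rot']).round(4)[:,2],o['contact_force'],o['torque'],o['gripper_width'],abs(o['joint_vel']).max())
c=read_camera("top");s=read_camera("scene");np.savez("pics/top5.npz",**c);np.savez("pics/scene5.npz",**s)
A=cv2.resize(c["color"][125:225,240:340],None,fx=4,fy=4,interpolation=cv2.INTER_CUBIC)
B=cv2.resize(s["color"][70:270,150:400],None,fx=1.6,fy=2,interpolation=cv2.INTER_CUBIC)
cv2.imwrite("pics/end.png",cv2.hconcat([A,B])[:,:,::-1])
E
```

```text
[0.57793917 0.08655451 0.04916357] [-0.9937 -0.1112 -0.0117] [-0.30221002 -0.34241573 -1.30092896] [-0.04822159  0.09603297 -0.02700727] 0.08224909256002975 0.0013440416284596338
```

View pics/end.png

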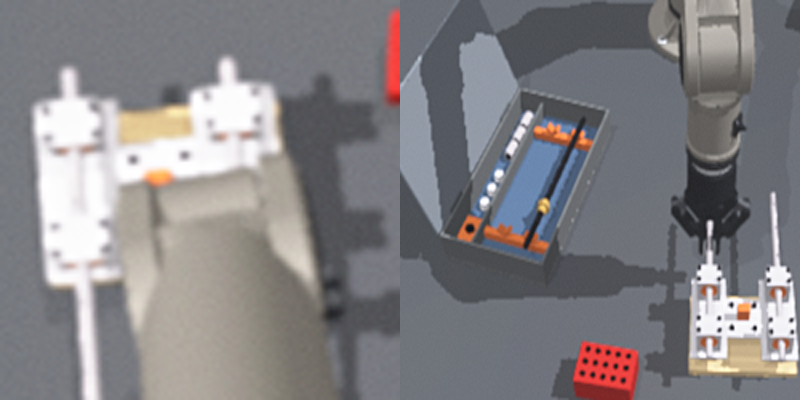

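```bash
python3 - <<'E'
from h import *
c=dict(np.load("pics/top5.npz"));n=np.array([np.cos(np.radians(6.44)),np.sin(np.radians(6.44))])
def tip(u0,u1):
    out=[]
    for u in range(u0,u1):
        g=c["color"][130:152,u].astype(float).min(-1)
        if g[12:18].max()<150: continue
        lo,hi=np.median(g[:5]),np.max(g[10:16]);th=(lo+hi)/2;i=np.argmax(g>th);out.append((u,130+i-(g[i]-th)/(g[i]-g[i-1])))
    return out
for b in((254,261),(293,301)):
    t=tip(*b);v=min(p[1] for p in t);u=np.mean([p[0] for p in t]);p=ray_z(c,(u,v),.068);print([(a,round(float(b),1)) for a,b in t],p,"along",p[:2]@n)
E
```

```text
[(255, 141.8), (256, 141.6), (257, 141.6), (258, 141.8), (259, 142.2)] [0.7476917  0.21704833 0.068     ] along 0.7673183804241287
[(293, 144.6), (294, 139.8), (295, 139.4), (296, 139.1), (297, 139.3), (298, 140.2), (299, 144.0), (300, 144.4)] [0.75738445 0.10823334 0.068     ] along 0.7647449889259156
```

The new tip is level with the fitted rod's tip to within 2.6 mm (short). I'll make one small nudge, settle and hand in.

Emit:
play_rows(increments=[[[0,0,-0.0025],[0,0,0]],[[0,0,0],[0,0,0]],[[0,0,0],[0,0,0]],[[0,0,0],[0,0,0]],[[0,0,0],[0,0,0]],[[0,0,0],[0,0,0]]])

```text
t: 21.03
eef_pos: [0.5807, 0.0869, 0.0492]
tool_rot: [-0.469, 0.474, 0.53, -0.524]
contact_force: [0.5, -0.0, -1.5]
gripper_width: 0.082
```

```bash
python3 -c "
from station import *
o=get_obs();print(o['eef_pos'],o['contact_force'],o['gripper_width'],abs(o['joint_vel']).max());print(hand_in())"
```

```text
[0.5807312  0.08689281 0.04924081] [ 0.47317798 -0.01216798 -1.53271879] 0.0823040347662385 0.0014773163320792354
the job is handed in; nothing more can be done
None
```

The guide rod is threaded through both empty bearings and still held in the gripper. I handed the job in at about 21 s of robot time.

- **Lid:** I opened it by its handle to about 107° and let go. The last scene picture shows it standing open.
- **Rod:** I took the plain bright rod from the hinge-side berth, gripped 40 mm behind its middle. I corrected a front droop of about 0.012 rad before inserting. Then I paused with its front end between the two bearings and slid it on.
- **Final position:** the last top-camera check put its front end 2.6 mm short of the fitted rod's. I then nudged it 2.5 mm forward and did not measure again after that. Before insertion the rod was within about 0.3 mm of the bore axis sideways. The arm hides most of the rod at the end, so I could not re-measure its sideways position or tilt in place.
- **Forces:** readings at the end of each insertion move, and at rest, stayed under about 2 N at the wrist. The arm was at rest and the gripper closed on the rod.
- **Surroundings:** the last scene crop shows the lead screw in its berth and the red housing where it was. I did not check the screwdriver and printed part in a final picture, but the arm stayed clear of them.

One reading disagreed: when I lowered the gripper over the lid handle it stood about 7 mm to one side. Closing on the handle pulled it over with about 22 N, and I relieved that before lifting. No check failed.

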